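# Pry open the polisher's brittle switch box and press its reset button

## Robot

A 7-joint arm with a two-finger parallel gripper is mounted at the origin on the work surface. World frame = base frame: x ahead of the robot, y to its left, z up, the work surface at z = 0. Lengths are in mm, angles in rad, forces in N, time in s.
With the tool pointing down it reaches from about 400 to 875 mm from the base axis. Payload 19.3 kg.
Tool frame: the origin (TCP) lies at the very end of the fingers, on their centre line; the grasp point (between the pads) lies 19 mm behind it (grip_point_offset is the z of the grasp point in the tool frame, in mm); z points along the fingers, y is the line along which they close (so a half turn about z gives the same grasp; the last joint's range is limited). The gripper opens to 85 mm and grips with 20 to 120 N. Pads are 22 mm wide; open, the fingers measure 114 mm over their backs; the gripper's body (76 mm by 85 mm) begins 54 mm behind the grasp point. The pads swing forward as they close: fully open they stand 13 mm farther back than shut.
Start: joints at [1.216, 0.521, -0.036, 1.599, 0.021, 1.021, -0.113], TCP at [175.575, -599.823, 231.291] pointing down, gripper open.
Joint ranges: [-2.91, 2.91], [-0.3, 2.13], [-1.5, 1.42], [0.17, 2.43], [-1.26, 4.41], [0.16, 1.93], [-2.52, 2.52]. Speed limits (rad/s): [1.89, 1.89, 2.39, 2.39, 3.01, 3.01, 3.01].

## Interface

Orientations are given as a 3x3 rotation matrix whose columns are the frame's x, y, z axes.
In Python, from workcell import movep, movel, goto_joints, open_gripper, clamp, wait, inverse_kinematics, read_state, camera, PlanningError, finish_job, grip_point_offset gives the robot as it stands. Calls block until the motion is done:
- movep(position, orientation): joint-space move of the TCP to a pose.
- movel(position, frame=None, max_speed=150, guard=None): straight line of the TCP; frame=None keeps the orientation; max_speed is the mean speed in mm/s. With guard (N) it stops when the force on the tool has changed by that much, and returns True; else False.
- goto_joints(angles): joint-space move.
- open_gripper() and clamp(): open the fingers fully, or close them until they stop; the grip force is fixed at half the most.
- wait(seconds).
- inverse_kinematics(position, orientation): joint angles nearest the present ones, or None.
- read_state(): the state.
- camera(name): name is "scene" or "top"; returns a dict with "image" (384x512x3 uint8, blue, green, red), "range_z" (384x512 float32, mm along the optical axis (not along the pixel's ray), 0 where there is no reading), "fx", "fy", "cx", "cy" (pixels), "cam_to_world" (4x4, takes a point from camera to world coordinates). Camera axes: x right, y up, looking along -z (the intrinsics and any distortion apply to the point x, -y, -z); pixel columns grow to the right and rows downward; lengths in mm; the calibration is good to about 2 mm. A picture is of the moment at which its call begins.
A pose or a line that the arm cannot do raises PlanningError and nothing moves.
- finish_job(): hands the job in; it is judged then, once.
The state is a dict: "time": time; "qpos": joint angles; "qvel": joint speeds; "joint_efforts": joint torques, N m; "eef_pos": TCP position; "tool_rot": TCP orientation; "ft_force": force on the tool from outside, world axes, zero at the start; "torque": the same for the moment, N m; "finger_gap": finger opening in mm; "gripper_force": force on a finger pad.
Only numpy, scipy, OpenCV 4.12 (cv2) and the standard library are available. Lean on these libraries where they do the work, as an engineer would, in place of code of your own. Each camera call takes 0.05 s, during which the arm holds its last target. There are 200 camera calls.

## Task

The polisher has tripped: lever open the cover of its switch box with the scraper's blade through the slot in the front, opening it until it stands nearly upright or further, then press the reset button inside well down for a moment and let it go. Box, cover and button are brittle, so use only light force (never more than 15 N); keep the hand itself off the cover, do not press the fuse cap, and leave everything else on the bench where it is. At the end the cover is left standing open and the scraper lies flat on the bench.

Things in the scene. Friction and masses are not known exactly. Their poses are not given: they have to be found in the camera images.
- switch_box: grey box screwed to the bench, 130 mm (its x) by 160 mm (its y), rim 60 mm above the bench, walls 5 mm, inner floor 18 mm above the bench; closed by a hinged cover. Origin at the centre of its underside; its -x side is the front, with the pry slot. Cover and box are brittle plastic: they crack above 15 N.
- slot (a point): middle of the pry slot's mouth on the box's front face, 55 mm above the bench. The slot is 70 mm wide and 10 mm high: it lies between the front wall (top at 50 mm) and the underside of the cover (60 mm when shut), and is open into the box. Inside, nothing stands higher than 42 mm above the bench. Axes as the box.
- cover: the cover: stiff grey frame with a milky window, 130 x 160 x 6 mm, no handle, no overhang. It hinges along the box's y on the far (+x) rim. Origin mid hinge line at the cover's underside, 60 mm up; its -x runs from the hinge to the front edge, so the tilt of its z is the opening angle: 0 shut, stop at 1.9 rad. Stays where it is left; about 1.5 N at the front edge lifts it.
- cover_edge (a point): middle of the cover's front edge, at its underside, 130 mm from the hinge line; flush with the box's front face when shut
- scraper: flat-bladed scraper lying on the bench, 145 g: black handle 24 mm wide and high, from x -75 to +30 mm in its own frame, then a steel blade 28 mm wide, 2.5 mm thick, to x +120 mm, its middle plane 12 mm above the handle's underside. Origin under the handle near the balance point (grip there), at the height of its underside; x points to the blade tip, z up.
- blade_tip (a point): middle of the blade's end edge, at mid-thickness; axes as the scraper
- reset_button_base: round collar, 44 mm across and 12 mm high, of the reset button on the box's inner floor, with the button in it; origin at the centre of its underside. The button breaks above 15 N.
- reset_button (a joint): how far the reset button is pressed, m: 0 up, 0.007 fully down. A spring button: it starts to move at about 2 N, is fully down at 6 N and springs back.
- reset_button_top (a point): centre of the button's flat top, 41 mm above the bench when up; the button is 28 mm across. It is the wider and taller of the two round things in the box.
- fuse_cap: fuse cap beside the button, 24 mm across, 16 mm high, stepped, with a slot on top; origin at the centre of its underside on the inner floor. Not to be pressed.
- wrench: open-ended steel wrench, about 180 mm long, lying flat; origin under its middle. A bystander.
- screwdriver: screwdriver, about 200 mm long, lying; origin under its middle. A bystander.
- cup_brush: steel wire cup brush, 60 mm across, 42 mm high, narrower on top; origin at the centre of its underside. A bystander.
- grease_jar: round jar, 64 mm across, 65 mm high; origin at the centre of its underside. A bystander.
- steel_block: small steel block, 35 x 28 x 25 mm; origin at the centre of its underside. A bystander.
- compound_bar: bar of polishing compound, 45 x 90 x 26 mm; origin at the centre of its underside. A bystander.
- bracket: aluminium angle bracket lying on the bench, 140 x 60 mm, 6 mm thick with three holes and a 56 mm high upturned end; origin under its middle. A bystander.
There are look-alikes about, which are no part of the job. There is more than one size of the scraper; the job needs the larger.

How it is judged:
By the outcome, as a careful person would: the job done as asked, in the order asked, and still so for the second after the job is handed in, with the robot touching nothing.
It also fails if it takes over 67 s, if anything falls off the work surface, if the arm or the gripper's body presses on something with over 40 N, if the wrist force passes 120 N, or if a joint passes its speed limit or range.

## Working session

There is one attempt and no reset: what is moved stays moved. The work goes in short steps, each a Python script; the robot and the scene stay as the last script left them, time stands still between calls to the robot, and variables do not carry over. Pictures are saved under pics/ and viewed, at most 10 in all, crops included, and the job is handed in when it is done.

```bash
mkdir -p pics; ls; python3 - <<'E'
from workcell import *
import cv2,numpy as np
for n in("top","scene"):
    c=camera(n); cv2.imwrite(f"pics/{n}0.png",cv2.resize(c["image"],(800,600),interpolation=cv2.INTER_CUBIC)); np.savez(f"{n}0.npz",**c)
    print(n,c["fx"],c["fy"],c["cx"],c["cy"],c["cam_to_world"].round(3).tolist(),[k for k in c])
s=read_state();print(s["time"],s["tool_rot"],grip_point_offset,s["ft_force"])
E
```

```text
pics
top 380.86458479240144 380.86458479240144 257.4917769280814 192.3449052067151 [[0.012, 0.982, -0.191, 399.57], [-1.0, 0.016, 0.017, 2.722], [0.02, 0.191, 0.981, 1028.832], [0.0, 0.0, 0.0, 1.0]] ['image', 'range_z', 'fx', 'fy', 'cx', 'cy', 'cam_to_world']
scene 390.59387926790447 390.59387926790447 260.00980415616243 192.19070152664094 [[-0.038, -0.557, 0.83, 1670.717], [0.999, -0.041, 0.019, 23.325], [0.023, 0.83, 0.558, 769.479], [0.0, 0.0, 0.0, 1.0]] ['image', 'range_z', 'fx', 'fy', 'cx', 'cy', 'cam_to_world']
0.1 [[ 9.59731503e-01  2.80918701e-01 -3.55016090e-04]
 [ 2.80918913e-01 -9.59731072e-01  9.12753639e-04]
 [-8.43104054e-05 -9.75729155e-04 -9.99999520e-01]] -18.700000000000003 [-0.65760396 -0.08575426  0.15500915]
```

View pics/top0.png

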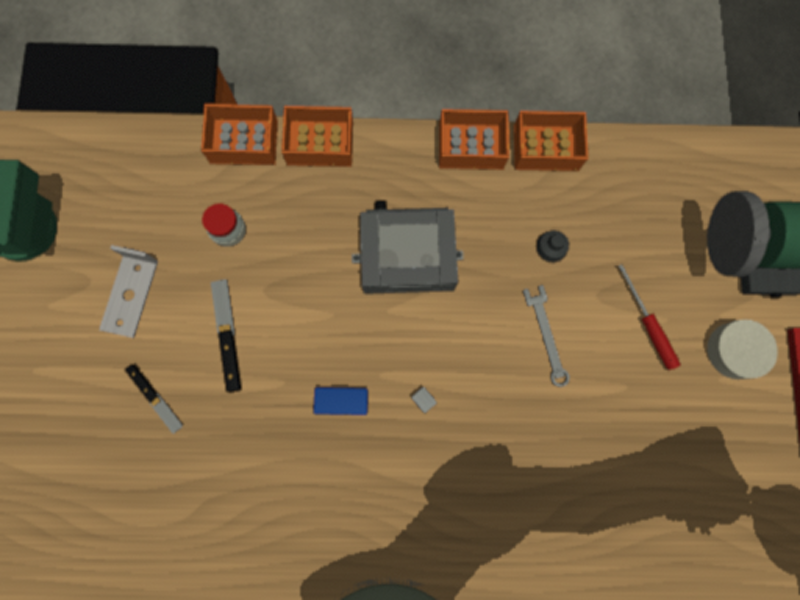

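View pics/scene0.png

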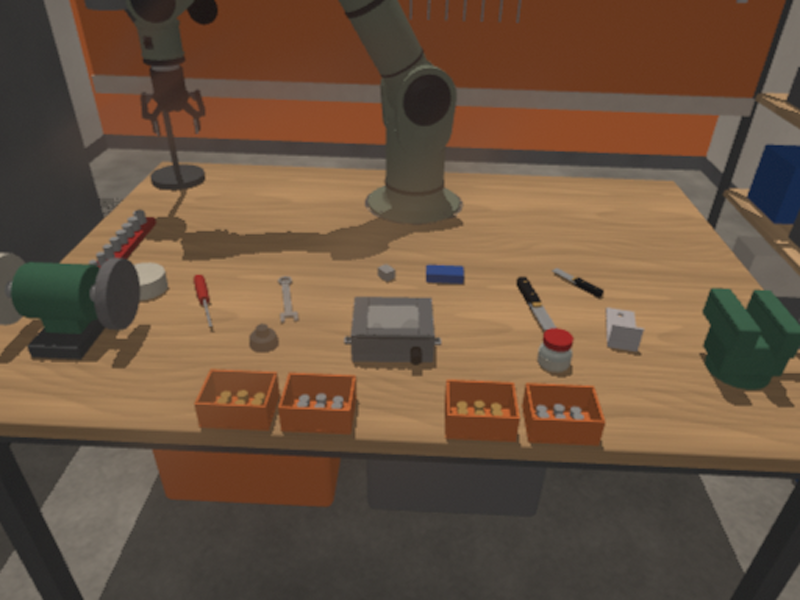

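The top view shows the box at about (408,250), its long side along world y, and the large scraper at (225,335) with its blade pointing away from the robot. The small look-alike scraper is at (153,397). The scene view shows the box's far side with a cable gland and no slot, so the front faces the robot. Next I measure poses and look at closer crops.

```bash
cat > h.py <<'E'
import numpy as np,cv2
def cloud(c):
    z=c["range_z"].astype(float);v,u=np.mgrid[:384,:512]
    P=np.stack([(u-c["cx"])/c["fx"]*z,-(v-c["cy"])/c["fy"]*z,-z],-1)
    T=c["cam_to_world"];W=P@T[:3,:3].T+T[:3,3];W[z==0]=np.nan;return W
def proj(c,p):
    T=c["cam_to_world"];q=(np.array(p)-T[:3,3])@T[:3,:3];return c["cx"]-c["fx"]*q[0]/q[2],c["cy"]+c["fy"]*q[1]/q[2]
def load(n): return dict(np.load(n))
E
python3 - <<'E'
from h import *
c=load("top0.npz");W=cloud(c);s=0.64
def reg(u0,v0,u1,v1): 
    m=np.zeros((384,512),bool);m[int(v0*s):int(v1*s),int(u0*s):int(u1*s)]=1;return m
def rect(m,n):
    p=W[m][:,:2].astype(np.float32);r=cv2.minAreaRect(p);print(n,m.sum(),r,"z",np.nanpercentile(W[m][:,2],[5,50,95]).round(1))
b=reg(340,195,475,300)
print("bench z",np.nanmedian(W[reg(260,260,330,340)][:,2]),np.nanmedian(W[reg(480,320,520,400)][:,2]))
rect(b&(W[...,2]>50)&(W[...,2]<80),"box top")
h=reg(200,275,250,400);hsv=cv2.cvtColor(c["image"],cv2.COLOR_BGR2HSV)
sc=h&(W[...,2]>6);rect(sc,"scraper");rect(sc&(W[...,2]>18),"handle");rect(sc&(W[...,2]<=16),"blade")
p=W[h&(W[...,2]>5)];d=p[p[:,0].argsort()];print(d[:3].round(1),d[-3:].round(1))
for n,(u0,v0,u1,v1) in dict(wrench=(520,280,575,390),jar=(195,200,250,248),bracket=(95,240,165,340),small=(120,360,185,435),bar=(305,380,375,420),block=(408,380,440,415),brush=(530,228,575,265)).items(): rect(reg(u0,v0,u1,v1)&(W[...,2]>4),n)
I=c["image"]
a=cv2.resize(I[118:198,210:310],(500,400),interpolation=cv2.INTER_CUBIC)
e=cv2.resize(I[175:255,120:170],(250,400),interpolation=cv2.INTER_CUBIC)
cv2.imwrite("pics/crop1.png",cv2.convertScaleAbs(np.hstack([a,e]),alpha=1.5))
E
```

```text
bench z -0.14170832968693503 -0.3039404322298651
box top 3032 ((680.40380859375, -22.903778076171875), (134.60064697265625, 160.05027770996094), 2.84794545173645) z [63.  66.4 69.8]
scraper 758 ((535.3400268554688, 277.64410400390625), (196.24290466308594, 50.776405334472656), 15.058961868286133) z [10.2 18.8 25.8]
handle 389 ((492.86566162109375, 277.5945129394531), (112.63142395019531, 24.944604873657227), 11.91175365447998) z [19.4 23.1 26.3]
blade 346 ((535.6985473632812, 277.0601501464844), (196.3059539794922, 49.18377685546875), 16.040754318237305) z [ 8.6 12.8 15.4]
[[430.3 311.    6. ]
 [435.9 274.    8.4]
 [437.8 275.   24.7]] [[628.4 301.1  15.7]
 [629.  293.6  13.5]
 [629.3 296.7  12.4]]
wrench 480 ((540.9545288085938, -267.5865783691406), (94.05071258544922, 185.8614501953125), 87.44828033447266) z [ 4.4  7.1 10.4]
jar 582 ((729.3329467773438, 312.76214599609375), (97.57855987548828, 76.67346954345703), 89.19285583496094) z [14.9 63.  67.1]
bracket 1041 ((614.7926635742188, 462.10723876953125), (173.72647094726562, 117.2421875), 7.626298904418945) z [ 4.3  6.6 53.7]
small 435 ((423.2682800292969, 406.97265625), (121.43587493896484, 105.45770263671875), 6.158005714416504) z [ 5.  12.3 19. ]
bar 621 ((430.72637939453125, 84.32142639160156), (57.68980407714844, 95.41830444335938), 0.6802403926849365) z [21.7 25.5 28.8]
block 155 ((427.9039001464844, -54.29656219482422), (41.60332107543945, 46.652835845947266), 13.820305824279785) z [18.3 24.6 27.5]
brush 346 ((700.1951904296875, -279.518310546875), (56.04459762573242, 65.47627258300781), 2.7398014068603516) z [ 6.1 23.4 42.5]
```

View pics/crop1.png

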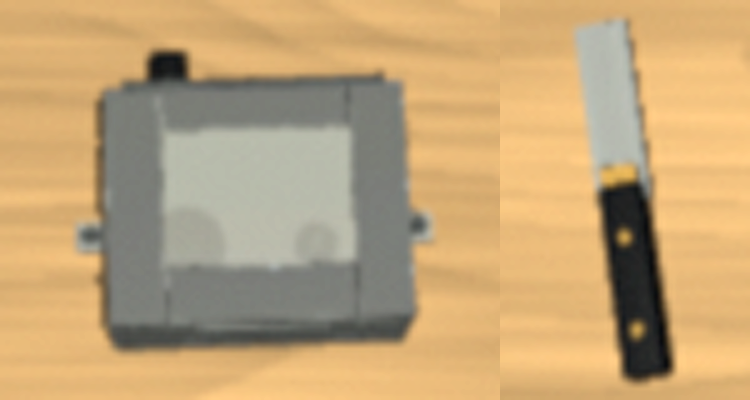

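The crop shows the slot as a light sliver on the bottom (robot-facing) edge. The wide button is at the left, crop (190,240), and the fuse cap at the right, (318,242). I'll refine the fits from colour masks on planes of known height.

```bash
cat >> h.py <<'E'
def plane(c,u,v,z):
    T=c["cam_to_world"];d=np.stack([(u-c["cx"])/c["fx"],-(v-c["cy"])/c["fy"],-np.ones_like(u,float)],-1)@T[:3,:3].T
    o=T[:3,3];return (o+d*((z-o[2])/d[...,2])[...,None])[...,:2]
def fit(c,m,z,n):
    n_,l,st,_=cv2.connectedComponentsWithStats(m.astype(np.uint8));m=l==1+st[1:,4].argmax()
    v,u=np.nonzero(m);r=cv2.minAreaRect(plane(c,u.astype(float),v.astype(float),z).astype(np.float32));print(n,m.sum(),np.round(r[0],1),np.round(r[1],1),round(r[2],2));return r
E
python3 - <<'E'
from h import *
c=load("top0.npz");W=cloud(c);I=c["image"].astype(int);s=.64
hsv=cv2.cvtColor(c["image"],cv2.COLOR_BGR2HSV)
def reg(u0,v0,u1,v1):
    m=np.zeros((384,512),bool);m[int(v0*s):int(v1*s),int(u0*s):int(u1*s)]=1;return m
h=reg(205,272,248,400)
fit(c,h&(hsv[...,1]<60)&(hsv[...,2]>90),13.25,"blade")
fit(c,h&(hsv[...,2]<60),24,"handle(all)")
fit(c,h&(hsv[...,2]<60)&(W[...,2]>19),24,"handle top")
print("blade hsv",hsv[int(300*s),int(220*s)],"cover",hsv[int(225*s),int(410*s)],hsv[int(280*s),int(410*s)],"side",hsv[int(290*s),int(380*s)],"bench",hsv[int(300*s),int(300*s)])
b=reg(355,200,465,300)
# cover outline: grey, bright enough, above front side
col=hsv[:,int(400*s)];print([(v,col[v].tolist()) for v in range(130,192,1) if v<138 or v>178])
grey=b&(hsv[...,1]<60)
fit(c,grey&(hsv[...,2]>80),66,"cover>80");fit(c,grey,66,"grey all")
print("slot row proj for x guess", [np.round(proj(c,(x,-23,66)),1) for x in (612,616,620,742,746,750)])
for n,u,v in(("button",210+190/5,118+240/5),("fuse",210+318/5,118+242/5)): print(n,plane(c,np.array(u),np.array(v),41 if n=="button" else 34).round(1))
E
```

```text
blade 309 [583.5 296.5] [91.1 27.7] 11.71
handle(all) 333 [488.2 274.1] [101.2  23.7] 11.97
handle top 303 [488. 275.] [101.2  22. ] 11.74
blade hsv [ 40  12 124] cover [ 36  21 120] [38 12 85] side [45 10 51] bench [ 17 122 155]
[(130, [18, 122, 153]), (131, [18, 122, 151]), (132, [17, 120, 140]), (133, [17, 108, 109]), (134, [20, 44, 69]), (135, [60, 8, 66]), (136, [30, 10, 79]), (137, [40, 9, 82]), (179, [45, 12, 85]), (180, [45, 12, 85]), (181, [38, 13, 81]), (182, [40, 10, 76]), (183, [53, 13, 79]), (184, [40, 13, 57]), (185, [45, 20, 51]), (186, [21, 40, 64]), (187, [18, 96, 98]), (188, [18, 122, 134]), (189, [17, 121, 145]), (190, [17, 121, 146]), (191, [17, 122, 150])]
cover>80 2711 [677.5 -27.6] [129.7 167.4] 3.24
grey all 3225 [681.1 -22.6] [154.9 178. ] 0.93
slot row proj for x guess [array([260.9, 182.8]), array([261. , 181.3]), array([261. , 179.8]), array([261.4, 135. ]), array([261.5, 133.6]), array([261.5, 132.1])]
button [663.1  11.5]
fuse [665.  -57.6]
```

```bash
cat >> h.py <<'E'
def R(yaw):
    a,b=np.cos(yaw),np.sin(yaw);return np.array([[a,b,0],[b,-a,0],[0,0,-1.]])
E
python3 - <<'E'
from h import *; from workcell import *
movep([510,280,60],R(.205)); movel([510,280,4],max_speed=80)
clamp();s=read_state();print(s["time"],s["finger_gap"],s["gripper_force"],s["eef_pos"])
movel([510,280,120]);
movep([455,-34,110],R(.05))
s=read_state();print(s["time"],s["finger_gap"],s["eef_pos"],s["ft_force"])
for n in("top","scene"):
    c=camera(n);np.savez(f"{n}1.npz",**c)
t,sc=load("top1.npz"),load("scene1.npz")
W=cloud(t);
# expected blade: x 455+30..455+120
m=(W[...,0]>490)&(W[...,0]<585)&(W[...,1]>-70)&(W[...,1]<30)&(W[...,2]>85)&(W[...,2]<140)
p=W[m]
for a in range(490,590,10):
    q=p[(p[:,0]>=a)&(p[:,0]<a+10)]
    if len(q): print(a,len(q),q.mean(0).round(1),q[:,1].min().round(1),q[:,1].max().round(1))
a=cv2.resize(t["image"][110:290,180:340],(534,600),interpolation=cv2.INTER_CUBIC)
cv2.imwrite("pics/held.png",cv2.convertScaleAbs(a,alpha=1.4))
E
```

```text
4.9083 22.93739487513297 59.76094722747803 [510.14688449 280.00223914   4.38699846]
7.05 22.842382837978683 [455.67614518 -32.79582846 110.04006116] [ 0.52459989 -0.19759325 -0.07186   ]
550 5 [557.4 -14.9 119.8] -17.3 -12.4
560 35 [565.4 -22.2 118.7] -39.2 -12.3
570 31 [573.  -25.9 118.2] -39.2 -12.3
```

View pics/held.png

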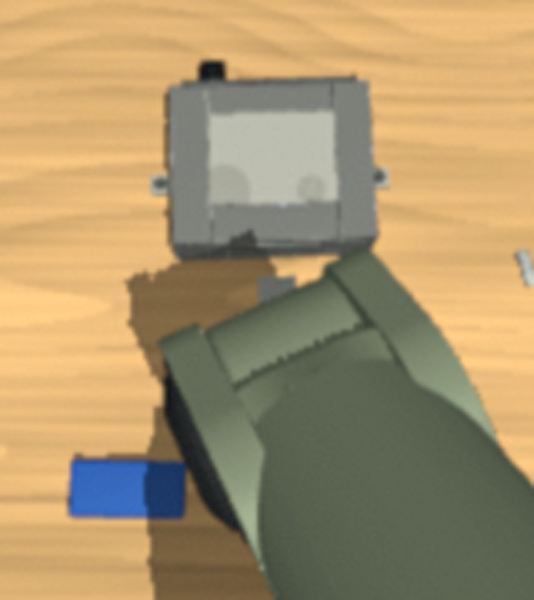

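The picture shows the blade tip at (275,288), centred ahead of the slot and straight in the grip. The measured tip top is at z 118, as expected. Before prying I check how far the wrist reaches forward and that the path is reachable.

```bash
cat > arc.py <<'E'
from h import *
yaw=np.radians(2.9);ex=np.array([np.cos(yaw),np.sin(yaw)]);C=np.array([678,-23.])
hin=C+65*ex
DZ=110.04-117.5      # tcp z - blade mid z
def tcp(tip,z): p=tip-120*ex;return [p[0],p[1],z+DZ]
def arc(th,r=100,push=0):  # tip upper corner on underside at radius r
    return tcp(hin-ex*(r*np.cos(th)),60+r*np.sin(th)-1.25)
E
python3 - <<'E'
from arc import *; from workcell import *
for n in("top","scene"):
    W=cloud(load(n+"1.npz"))
    for a in range(120,480,30):
        m=(W[...,2]>a)&(W[...,2]<a+30)&(W[...,0]<700)&(abs(W[...,1])<160)
        if m.any(): q=W[m];i=q[:,0].argmax();print(n,a,m.sum(),q[i].round(0))
for th in(0,.4,.8,1.2,1.5,1.65): print(th,np.round(arc(th),1),inverse_kinematics(arc(th),R(yaw)) is not None)
E
```

```text
top 120 13 [575. -24. 120.]
top 420 33 [521. -44. 449.]
top 450 1021 [525. -55. 453.]
scene 120 363 [578. -36. 121.]
scene 150 282 [476. -80. 173.]
scene 180 404 [478. -16. 210.]
scene 210 337 [491. -45. 239.]
scene 240 372 [496. -39. 270.]
scene 270 385 [502. -17. 300.]
scene 300 496 [507. -20. 315.]
scene 330 526 [506. -33. 340.]
scene 360 616 [507. -30. 378.]
scene 390 540 [527. -56. 417.]
scene 420 689 [531. -56. 435.]
scene 450 731 [528. -53. 455.]
0 [523.2 -30.8  51.3] True
0.4 [531.1 -30.4  90.2] True
0.8 [553.5 -29.3 123. ] True
1.2 [586.9 -27.6 144.5] True
1.5 [616.  -26.1 151. ] True
1.65 [631.  -25.4 151. ] True
```

```bash
python3 - <<'E'
from arc import *; from workcell import *
O=R(yaw)
movep(tcp(hin-155*ex,80),O); movel(tcp(hin-155*ex,55),max_speed=80)
print("ins",movel(tcp(hin-100*ex,55),max_speed=40,guard=4),read_state()["eef_pos"].round(1) if hasattr(read_state()["eef_pos"],'round') else read_state()["eef_pos"],read_state()["ft_force"])
E
python3 - <<'E'
from arc import *; from workcell import *
p=np.array(read_state()["eef_pos"]);print(p-tcp(hin-100*ex,55))
if np.abs(p-tcp(hin-100*ex,55)).max()<3:
    for th in np.arange(.05,.46,.1):
        g=movel(arc(th),max_speed=40,guard=6);s=read_state();print(round(th,2),g,np.round(s["ft_force"],2),round(s["time"],1))
        if g:break
    c=camera("scene");I=c["image"];cv2.imwrite("pics/pry.png",cv2.convertScaleAbs(cv2.resize(I[120:260,190:330],(600,600),interpolation=cv2.INTER_CUBIC),alpha=1.4))
E
```

```text
ins False [523.  -30.9  47.5] [ 0.79405897 -0.10351577 -2.16806481]
[-0.17847172 -0.01049168  0.00494128]
0.05 False [-0.07 -0.34 -1.62] 9.8
0.15 False [-0.56 -0.39 -2.01] 10.2
0.25 False [ 0.39  0.52 -1.65] 10.6
0.35 False [-0.85  0.   -1.26] 11.0
0.45 False [-0.48  0.13 -0.48] 11.4
```

View pics/pry.png

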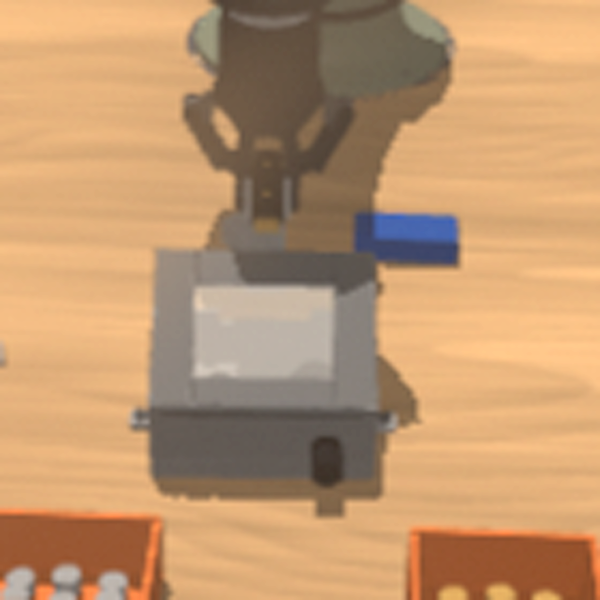

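The cover is rising: its near edge at (265,250) stands up with the blade under it, and the forces are low. I continue the arc.

```bash
python3 - <<'E'
from arc import *; from workcell import *
ok=True
for th in np.append(np.arange(.6,1.6,.15),[1.68,1.74]):
    g=movel(arc(th),max_speed=55,guard=6);s=read_state();print(round(th,2),g,np.round(s["ft_force"],2),round(s["time"],1))
    if g: ok=False;break
if ok:
    p=np.array(arc(1.74));p[:2]-=80*ex;movel(p,max_speed=120)
    for n in("top","scene"): c=camera(n);np.savez(n+"2.npz",**c)
    a,b=[load(n+"2.npz")["image"] for n in("top","scene")]
    f=lambda x:cv2.resize(x,(400,500),interpolation=cv2.INTER_CUBIC)
    cv2.imwrite("pics/open.png",cv2.convertScaleAbs(np.hstack([f(a[90:215,205:305]),f(b[100:250,200:320])]),alpha=1.4))
E
```

```text
0.6 False [-0.3  -0.7  -1.49] 11.9
0.75 False [ 0.31  0.1  -1.4 ] 12.3
0.9 False [-0.7  -0.32 -2.03] 12.7
1.05 False [ 0.04 -0.18 -1.47] 13.1
1.2 False [ 0.15 -0.17 -1.3 ] 13.6
1.35 False [ 0.13 -0.03 -1.58] 14.0
1.5 False [ 0.76  0.99 -1.38] 14.4
1.68 False [ 0.37 -0.01 -1.86] 14.9
1.74 False [ 0.68 -0.07 -1.72] 15.1
```

View pics/open.png

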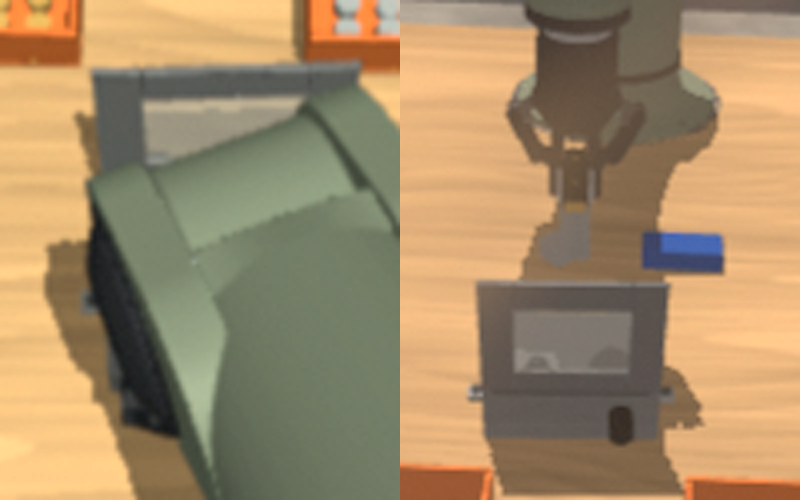

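The cover stands upright: its top edge is at (570,285) in the right half, and the button and fuse show through the window. I put the scraper back where it lay and measure the button.

```bash
python3 - <<'E'
from arc import *; from workcell import *
movep([510,280,100],R(.205)); movel([510,280,20],max_speed=120)
print("touch",movel([510,280,4.0],max_speed=25,guard=3),read_state()["eef_pos"])
open_gripper(); movel([510,280,110])
for n in("top","scene"): c=camera(n);np.savez(n+"3.npz",**c)
s=read_state();print(s["time"],s["finger_gap"])
t,sc=load("top3.npz"),load("scene3.npz")
W=cloud(sc);L=np.stack([(W[...,:2]-hin)@ex,(W[...,:2]-hin)@np.array([-ex[1],ex[0]]),W[...,2]-60],-1)
m=(abs(L[...,1])<78)&(L[...,2]>15)&(L[...,2]<150)&(abs(L[...,0])<80)
k=np.polyfit(L[m][:,2],L[m][:,0],1);print("cover tilt rad",np.pi/2+np.arctan(k[0]),m.sum(),L[m][:,2].max())
W=cloud(t);L=np.stack([(W[...,:2]-hin)@ex,(W[...,:2]-hin)@np.array([-ex[1],ex[0]]),W[...,2]],-1)
m=(L[...,0]>-122)&(L[...,0]<-5)&(abs(L[...,1])<72)
for lo,hi,n in((38,46,"button"),(30.5,37,"fuse/..")):
    q=m&(L[...,2]>lo-.5)&(L[...,2]<hi);_,l,st,_=cv2.connectedComponentsWithStats(q.astype(np.uint8))
    for i in range(1,_):
        if st[i,4]>8: p=W[l==i];print(n,st[i,4],p.mean(0).round(1),np.ptp(p,0).round(1))
a,b=t["image"],sc["image"]
f=lambda x:cv2.resize(x,(400,500),interpolation=cv2.INTER_CUBIC)
cv2.imwrite("pics/but.png",cv2.convertScaleAbs(np.hstack([f(a[90:215,205:305]),cv2.resize(a[150:275,110:210],(400,500))]),alpha=1.4))
E
```

```text
touch True [509.81134249 279.87929721   4.36409492]
20.2833 85.56768157439156
cover tilt rad 1.738285662350545 1641 130.15629314561681Traceback (most recent call last):
  File "<stdin>", line 15, in <module>
TypeError: only integer scalar arrays can be converted to a scalar index
```

Cover tilt is 1.74 rad, which is good.

```bash
python3 - <<'E'
from arc import *
t=load("top3.npz");W=cloud(t);L=np.stack([(W[...,:2]-hin)@ex,(W[...,:2]-hin)@np.array([-ex[1],ex[0]]),W[...,2]],-1)
m=(L[...,0]>-122)&(L[...,0]<-5)&(abs(L[...,1])<72)
for lo,hi,n in((37.5,46,"button"),(29,37,"fuse/..")):
    q=m&(L[...,2]>lo)&(L[...,2]<hi);nn,l,st,_=cv2.connectedComponentsWithStats(q.astype(np.uint8))
    for i in range(1,nn):
        if st[i,4]>8: p=W[l==i];print(n,st[i,4],p.mean(0).round(1),np.ptp(p,0).round(1))
a=t["image"];print([np.round((np.array(proj(t,p))-(205,90))*4,0) for p in ((663,11.5,41),(665,-57.6,34))])
cv2.imwrite("pics/but.png",cv2.convertScaleAbs(np.hstack([cv2.resize(x,(400,500),interpolation=cv2.INTER_CUBIC) for x in(a[90:215,205:305],a[150:275,110:210])]),alpha=1.4))
E
```

```text
button 74 [663.4  15.4  41.2] [25.6 24.3  6.9]
fuse/.. 83 [662.1  14.6  31.1] [39.8 40.8  7.2]
fuse/.. 25 [667.5 -55.9  33.8] [14.6 11.   6.2]
[array([172., 304.]), array([274., 306.])]
```

View pics/but.png

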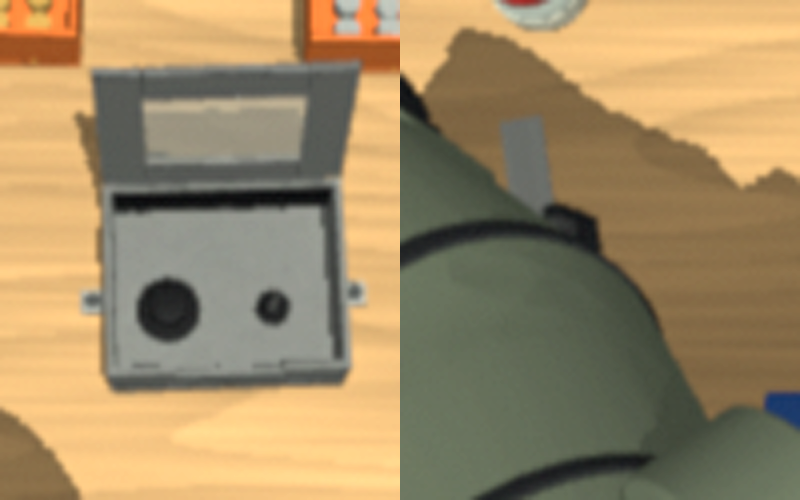

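The left half shows the open box with the button at (168,308) and the fuse at (272,307). At right the scraper lies flat. I press with the closed fingertips.

```bash
python3 - <<'E'
from arc import *; from workcell import *
clamp();b=[663.3,14.3]
movep(b+[130],R(yaw));movel(b+[50],max_speed=80)
g=movel(b+[36],max_speed=15,guard=1.8);s=read_state();print("touch",g,s["eef_pos"],np.round(s["ft_force"],2))
g2=movel(b+[34.4],max_speed=8,guard=9);s=read_state();print("down",g2,s["eef_pos"],np.round(s["ft_force"],2))
wait(.5);s=read_state();print(s["eef_pos"],np.round(s["ft_force"],2),s["time"])
E
```

```text
touch True [663.20608025  14.27891316  39.15142984] [1.78 0.7  2.94]
down False [663.23617831  14.28428922  34.36774361] [-0.5   0.29  5.88]
[663.23286063  14.29893486  34.39080463] [-0.81 -0.05  6.23] 25.3083
```

```bash
python3 - <<'E'
from arc import *; from workcell import *
b=[663.3,14.3]
movel(b+[60],max_speed=40);movel(b+[160],max_speed=120);movep([420,-300,250],R(yaw-.6))
for n in("top","scene"): c=camera(n);np.savez(n+"4.npz",**c)
s=read_state();print(s["time"],np.round(s["ft_force"],2))
t,sc=load("top4.npz"),load("scene4.npz")
W=cloud(t);v,u=np.mgrid[:384,:512];m=np.hypot(W[...,0]-663,W[...,1]-14.5)<9
print("button z",np.nanmedian(W[m][:,2]))
W=cloud(sc);L=np.stack([(W[...,:2]-hin)@ex,(W[...,:2]-hin)@np.array([-ex[1],ex[0]]),W[...,2]-60],-1)
m=(abs(L[...,1])<78)&(L[...,2]>15)&(L[...,2]<150)&(abs(L[...,0])<80)
print("tilt",np.pi/2+np.arctan(np.polyfit(L[m][:,2],L[m][:,0],1)[0]))
cv2.imwrite("pics/end.png",cv2.resize(t["image"],(800,600)))
E
```

```text
28.6917 [-0.37  0.53  0.31]
button z 41.0548032605933
tilt 1.7404277953701943
```

View pics/end.png

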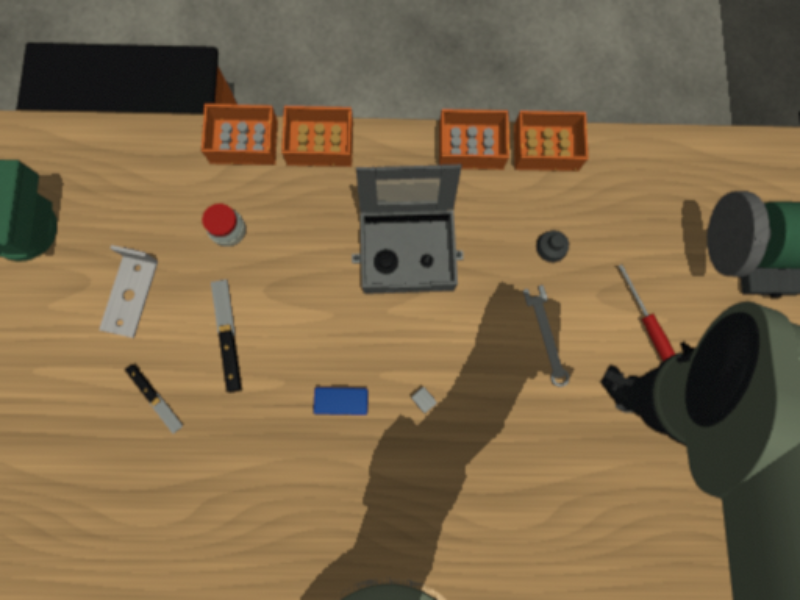

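The cover stands open at (408,190), the button at (386,262) is back up, and the scraper lies flat at (226,335). Nothing else has moved, so I hand it in.

```bash
python3 -c "
from workcell import *
print(finish_job())"
```

```text
the job is handed in; nothing more can be done
None
```

I handed the job in at about 29 s: the cover stands open at 1.74 rad, the reset button was pressed about 6.6 mm at roughly 6 N and is back up, and the scraper lies flat where it was found.

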